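# Put the mould core inserts back in their own nests

### The job

Three steel mould core inserts were put back in the wrong colour-coded nests. Sort them out so that each stands upright in the nest whose rim matches its collar, down inside the rim; every nest is full, so stand one insert alone on the empty black pad and let go of it while you shift the others. Set them down rather than drop them, do not tip any over, and leave the spring, the jar and the orange bin where they are.

Things in the scene. Friction and masses are not known exactly. Their poses are not given: they have to be found in the camera images.
- insert_red_mid (a point): centre (half-way up) of the loose mould core insert with the red collar: an upright round bar of bright steel, 40 mm diameter from its flat foot up to 52 mm, the top 8 mm of that being the red collar, then a narrower steel nose (a cone, at most 28 mm wide) up to 70 mm overall height. This point is on its axis 35 mm above its foot. About 0.5 kg. z is its axis, up when standing; it is round, so its yaw means nothing
- insert_blue_mid (a point): centre (half-way up) of the loose mould core insert with the blue collar: an upright round bar of bright steel, 40 mm diameter from its flat foot up to 52 mm, the top 8 mm of that being the blue collar, then a narrower steel nose (a rounded dome, at most 28 mm wide) up to 70 mm overall height. This point is on its axis 35 mm above its foot. About 0.5 kg. z is its axis, up when standing; it is round, so its yaw means nothing
- insert_yellow_mid (a point): centre (half-way up) of the loose mould core insert with the yellow collar: an upright round bar of bright steel, 40 mm diameter from its flat foot up to 52 mm, the top 8 mm of that being the yellow collar, then a narrower steel nose (a stepped pin, at most 28 mm wide) up to 70 mm overall height. This point is on its axis 35 mm above its foot. About 0.5 kg. z is its axis, up when standing; it is round, so its yaw means nothing
- nest_red: storage nest with the red rim, fixed to the bench: a square dark steel tray 74 x 74 mm outside, floor 6 mm above the bench, with a red rim 7 mm wide whose top is 12 mm above the bench, leaving a 60 x 60 mm pocket 6 mm deep. Origin: centre of its underside, on the bench; x and y run along its sides, z up. At the start it holds an insert of another colour
- nest_blue: storage nest with the blue rim, fixed to the bench: a square dark steel tray 74 x 74 mm outside, floor 6 mm above the bench, with a blue rim 7 mm wide whose top is 12 mm above the bench, leaving a 60 x 60 mm pocket 6 mm deep. Origin: centre of its underside, on the bench; x and y run along its sides, z up. At the start it holds an insert of another colour
- nest_yellow: storage nest with the yellow rim, fixed to the bench: a square dark steel tray 74 x 74 mm outside, floor 6 mm above the bench, with a yellow rim 7 mm wide whose top is 12 mm above the bench, leaving a 60 x 60 mm pocket 6 mm deep. Origin: centre of its underside, on the bench; x and y run along its sides, z up. At the start it holds an insert of another colour
- pad: the free parking spot: a round flat black rubber pad, 84 mm diameter, 5 mm thick, fixed to the bench, empty at the start. Origin: centre of its underside, on the bench; z up
- spring: bystander: green coil die spring standing upright, loose, 38 mm diameter, 50 mm high; origin at the centre of its underside
- jar: bystander: small jar of polishing paste with white cap and paper label, loose, 52 mm diameter, 55 mm high; origin at the centre of its underside
- bin: bystander: open orange plastic bin with steel pins in it, loose, 100 mm (x) x 70 mm (y), 40 mm high; origin at the centre of its underside
Not all that is in view belongs to the job. Leave any pink or purple look-alike of the part that bears insert_blue_mid alone.

How it is judged:
On the way:
1. one insert stands upright, released and at rest, on the black pad (((horizontal distance between insert_red_mid and pad below 0.04 m and height (world z) of insert_red_mid between 0.036 and 0.0435 m and contact force between the fingers and insert_red below 0.1 N and angle between insert_red_mid's own z axis and vertical below 0.1 rad and linear speed of insert_red below 0.02 m/s) or (horizontal distance between insert_blue_mid and pad below 0.04 m and height (world z) of insert_blue_mid between 0.036 and 0.0435 m and contact force between the fingers and insert_blue below 0.1 N and angle between insert_blue_mid's own z axis and vertical below 0.1 rad and linear speed of insert_blue below 0.02 m/s) or (horizontal distance between insert_yellow_mid and pad below 0.04 m and height (world z) of insert_yellow_mid between 0.036 and 0.0435 m and contact force between the fingers and insert_yellow below 0.1 N and angle between insert_yellow_mid's own z axis and vertical below 0.1 rad and linear speed of insert_yellow below 0.02 m/s))), for 0.2 s.
At the end, for the whole second after the job is handed in: each insert stands (tilt under 0.1 rad) on the floor of the nest of its own colour, its axis within 15 mm of the nest's centre and its centre 37 to 44.5 mm above the bench (41 mm when seated), released and at rest (horizontal distance between insert_red_mid and nest_red below 0.015 m and height (world z) of insert_red_mid between 0.037 and 0.0445 m and angle between each of insert_red_mid, insert_blue_mid, insert_yellow_mid's own z axis and vertical below 0.1 rad and linear speed of each of insert_red, insert_blue, insert_yellow below 0.02 m/s and horizontal distance between insert_blue_mid and nest_blue below 0.015 m and height (world z) of insert_blue_mid between 0.037 and 0.0445 m and horizontal distance between insert_yellow_mid and nest_yellow below 0.015 m and height (world z) of insert_yellow_mid between 0.037 and 0.0445 m); the robot touches nothing.
It fails at once if an insert is dropped: it falls freely, out of the fingers, faster than 0.7 m/s (a fall of about 25 mm) ((contact force between the fingers and insert_red below 0.05 N and linear speed of insert_red above 0.7 m/s) or (contact force between the fingers and insert_blue below 0.05 N and linear speed of insert_blue above 0.7 m/s) or (contact force between the fingers and insert_yellow below 0.05 N and linear speed of insert_yellow above 0.7 m/s)).
It fails at once if an insert is tipped by more than 0.7 rad (angle between any of insert_red_mid, insert_blue_mid, insert_yellow_mid's own z axis and vertical above 0.7 rad).
It fails at once if the spring, the jar or the bin is moved by more than 15 mm (distance of any of spring, jar, bin from where it was at the start of the episode above 0.015 m).
It also fails if it takes over 96 s, if anything falls off the work surface, if the arm or the gripper's body presses on something with over 40 N, if the wrist force passes 120 N, or if a joint passes its speed limit or range.

### The arm

A 6-joint arm with a two-finger parallel gripper is mounted at the origin on the work surface. World frame = base frame: x ahead of the robot, y to its left, z up, the work surface at z = 0. Lengths are in m, angles in rad, forces in N, time in s.
With the tool pointing down it reaches from about 0.25 to 0.8 m from the base axis. Payload 8.5 kg.
Tool frame: the origin (TCP) lies at the very end of the fingers, on their centre line; the grasp point (between the pads) lies 19 mm behind it (env.grasp_offset is the distance from the TCP to the grasp point, in m); z points along the fingers, y is the line along which they close (so a half turn about z gives the same grasp; the last joint's range is limited). The gripper opens to 85 mm and grips with 20 to 120 N. Pads are 22 mm wide; open, the fingers measure 114 mm over their backs; the gripper's body (76 mm by 85 mm) begins 54 mm behind the grasp point. The pads swing forward as they close: fully open they stand 13 mm farther back than shut.
Start: joints at [0, 0.238, -0.013, 1.319, 0, 1.571], TCP at [0.525, -0, 0.231] pointing down, gripper open.
Joint ranges: [-2.66, 2.66], [-1.03, 1.9], [-1.14, 1.46], [-1.82, 2.27], [-1.45, 1.34], [-3.14, 3.14]. Speed limits (rad/s): [2.22, 2.22, 2.79, 3.14, 3.14, 3.14].

### API

Orientations are given as a 3x3 rotation matrix whose columns are the frame's x, y, z axes.
In Python, from bench import monitor, snapshot, env gives the robot as it stands.
- The arm moves only by the shell command python3 -m creep 'ROWS' [FORCE]. ROWS is JSON, one flat list of numbers, 5 for each row, row after row: the opening, from -1 (shut) to 1 (fully open), then the shift along the tool's x, y, z in mm, then the turn about the tool's z in degrees. In form: [hand, x, y, z, turn, hand, x, y, z, turn, ...]. A call has exactly 5 rows; each row is the pose to reach, as a shift and turn from the pose commanded when the call began, along the tool's axes at that moment; what a row does not reach only later rows make up. A row lasts 1/12 s, in which the tool goes at most 41.7 mm and 7.16 degrees, less where a joint would pass 70% of its speed; a pose out of reach is approached as far as the arm can. A call with a gripper value outside its range is refused whole. The fingers move at their own pace and stop on an object; FORCE is the grip in N (left out, the last holds). Time passes only in rows, so rows that repeat a pose let the fingers close, or fill a call up. It gives the time, the measured TCP pose, the force, the opening and the grip force at its end, in the units of the state.
- monitor.observe(): the state, without advancing time (a new reading comes with each control period).
- snapshot(name): name is "scene" or "side" or "wrist"; returns a dict with "frame" (400x640x3 uint8, red, green, blue), "range_z" (400x640 float32, m along the optical axis (not along the pixel's ray), 0 where there is no reading), "camera_matrix" (3x3 intrinsics, pixels), "dist" ([k1, k2, p1, p2, k3] as OpenCV has them; the pictures are not rectified), "origin" and "rotation" of the camera in the world. Camera axes: x right, y down, z forward; pixel columns grow to the right and rows downward; lengths in m; the calibration is good to about 2 mm. A picture is of the moment at which its call begins.
- env.hand_in(): hands the job in; it is judged then, once.
The state is a dict: "t": time; "joint_positions": joint angles; "joint_vel": joint speeds; "joint_efforts": joint torques, N m; "tool_pos": TCP position; "eef_rot": TCP orientation; "force": force on the tool from outside, world axes, zero at the start; "moment": the same for the moment, N m; "opening": opening from 0.0 (shut) to 1.0 (fully open); "grasp_force": force on a finger pad.
Only numpy, scipy, OpenCV 4.12 (cv2) and the standard library are available. Lean on these libraries where they do the work, as an engineer would, in place of code of your own. Each camera call takes 0.05 s, during which the arm holds its last target. There are 200 camera calls.

## Working session

There is one attempt and no reset: what is moved stays moved. The work goes in short steps, Python scripts to look and compute and a shell command to move; the robot and the scene stay as the last step left them, time stands still between calls to the robot, and variables do not carry over. Pictures are saved under pics/ and viewed, at most 14 in all, crops included, and the job is handed in when it is done.

```bash
mkdir -p pics; ls; cat > h.py <<'E'
import numpy as np, cv2
from bench import monitor, snapshot, env
def take(n,fn=None):
    s=snapshot(n)
    if fn: cv2.imwrite('pics/'+fn,cv2.cvtColor(s['frame'],cv2.COLOR_RGB2BGR))
    return s
def ray(s,uv,z):
    p=cv2.undistortPoints(np.array(uv,float).reshape(-1,1,2),np.array(s['camera_matrix']),np.array(s['dist'])).reshape(-1,2)
    d=np.c_[p,np.ones(len(p))]@np.array(s['rotation']).T; o=np.array(s['origin'])
    return o+d*((z-o[2])/d[:,2])[:,None]
E
python3 - <<'E'
from h import *
for n in ('scene','side','wrist'):
    s=take(n,n+'0.png'); print(n,s['origin'],np.round(s['rotation'],2).tolist(),s['camera_matrix'][0][0])
o=monitor.observe(); print(o)
E
```

```text
pics
scene [ 1.06550976 -0.31096522  0.78266161] [[0.48, 0.66, -0.58], [0.88, -0.37, 0.3], [-0.02, -0.65, -0.76]] 399.8495330629478
side [ 0.45413539 -0.7833189   0.57536411] [[1.0, -0.03, 0.05], [-0.06, -0.54, 0.84], [0.01, -0.84, -0.54]] 386.17051484115717
wrist [0.52554242 0.06680502 0.37377732] [[1.0, -0.0, -0.0], [-0.0, -0.96, -0.26], [-0.0, 0.26, -0.96]] 323.73419444280495
{'t': 0.15, 'joint_positions': array([-8.78493040e-06,  2.38651251e-01, -1.40670486e-02,  1.31916460e+00,
       -3.89908687e-05,  1.57082129e+00]), 'joint_vel': array([-0.00198392, -0.00141982,  0.00313098, -0.00056443, -0.00058466,
        0.00040829]), 'joint_efforts': array([-5.83120764e-04, -5.39078343e+01,  3.46597445e+01,  1.44879267e-02,
       -3.84108148e-05, -6.07092011e-05]), 'tool_pos': array([ 5.24692722e-01, -1.65717876e-05,  2.30818440e-01]), 'eef_rot': array([[ 3.37049942e-05,  9.99999409e-01, -1.08657280e-03],
       [ 9.99999999e-01, -3.37473702e-05, -3.89813232e-05],
       [-3.90179692e-05, -1.08657148e-03, -9.99999409e-01]]), 'force': array([ 0.16356046, -0.0901278 ,  0.23186837]), 'moment': array([ 0.05447475,  0.02671459, -0.04029416]), 'grasp_force': 0.0, 'opening': 1.0019940923768917}
```

View pics/scene0.png

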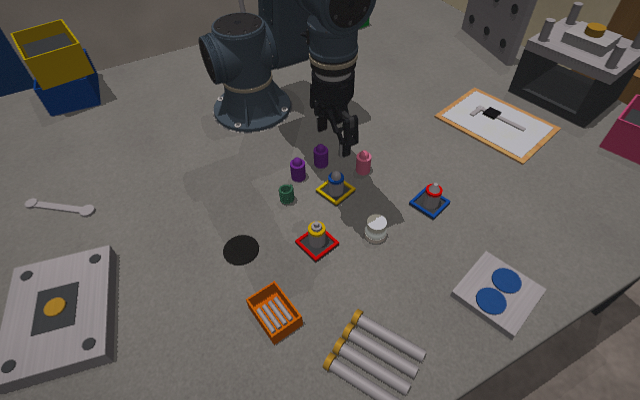

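View pics/side0.png

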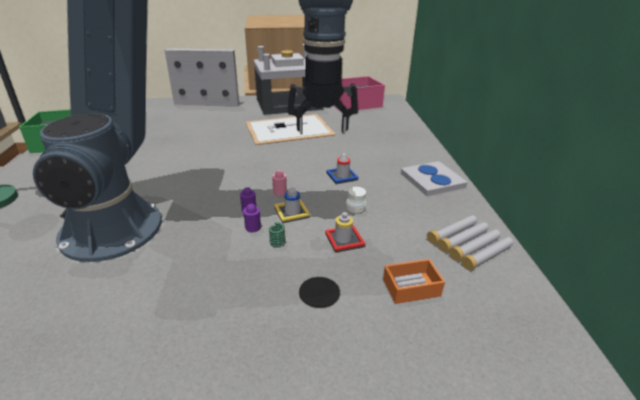

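The scene view shows three swaps. The red nest (317,242) holds the yellow-collared insert, the yellow nest (335,189) holds blue, and the blue nest (430,202) holds red. The empty pad is at (241,249), the spring at (287,193), the jar at (376,229) and the bin at (275,312).

Candidates for the blue insert:
- (336,183): blue collar, steel body, standing in the yellow nest. This is the one that fits the description.
- (298,168) and (321,155): purple look-alikes.
- (363,161): pink look-alike.

```bash
python3 - <<'E'
from h import *
R={'scene':{'red':(317,242),'yellow':(335,189),'blue':(430,202),'pad':(241,249),'c':{'red':(433,190),'blue':(336,180),'yellow':(317,229)},
 'spring':(287,193),'jar':(376,229),'pu1':(298,168),'pu2':(321,155),'pink':(363,161),'bin':(275,312)},
 'side':{'red':(345,237),'yellow':(292,211),'blue':(342,175),'pad':(320,292),'c':{'red':(343,160),'blue':(292,196),'yellow':(344,222)},
 'spring':(277,235),'jar':(357,200),'pu1':(252,218),'pu2':(248,200),'pink':(280,184),'bin':(413,281)}}
def hm(hsv,c):
    H,S,V=hsv[...,0].astype(int),hsv[...,1],hsv[...,2]
    h={'red':(H<6)|(H>174),'yellow':(H>22)&(H<34),'blue':(H>100)&(H<120),}[c]
    return (h&(S>110)&(V>50)).astype(np.uint8)
for n in R:
    s=take(n); hsv=cv2.cvtColor(s['frame'],cv2.COLOR_RGB2HSV)
    for c in ('red','yellow','blue'):
        m=hm(hsv,c)
        for what,(u,v),r,z in (('nest',R[n][c],26,.012),('collar',R[n]['c'][c],12,.054)):
            w=np.zeros_like(m); w[v-r:v+r,u-r:u+r]=m[v-r:v+r,u-r:u+r]
            ys,xs=np.nonzero(w); P=ray(s,np.c_[xs,ys],z)
            rc=cv2.minAreaRect((P[:,:2]*1000).astype(np.float32))
            print(n,what,c,len(xs),'centre',np.round(rc[0],1),'size',np.round(rc[1],0),'ang',round(rc[2],1))
    u,v=R[n]['pad']; w=np.zeros((400,640),np.uint8);w[v-24:v+24,u-30:u+30]=(hsv[v-24:v+24,u-30:u+30,2]<50)
    ys,xs=np.nonzero(w);P=ray(s,np.c_[xs,ys],.005);rc=cv2.minAreaRect((P[:,:2]*1000).astype(np.float32));print(n,'pad',rc)
    for k in ('spring','jar','pu1','pu2','pink','bin'): print(n,k,np.round(ray(s,[R[n][k]],.025)[0]*1000))
s=take('scene'); cv2.imwrite('pics/crop.png',cv2.resize(cv2.cvtColor(s['frame'][135:265,215:465],cv2.COLOR_RGB2BGR),None,fx=3,fy=3,interpolation=2))
E
```

```text
scene nest red 328 centre [577.6 -72.2] size [77. 77.] ang 12.9
scene collar red 116 centre [610.4 236.5] size [39. 46.] ang 37.4
scene nest yellow 253 centre [454.1  48.2] size [78. 78.] ang 17.1
scene collar yellow 129 centre [572.  -68.7] size [39. 43.] ang 60.6
scene nest blue 265 centre [609.4 233.6] size [75. 78.] ang 18.2
scene collar blue 90 centre [456.5  48.2] size [38. 39.] ang 60.3
scene pad ((505.80902099609375, -236.03509521484375), (82.7900390625, 81.01507568359375), 13.961681365966797)
scene spring [416. -71.  25.]
scene jar [623.  62.  25.]
scene pu1 [348.  -6.  25.]
scene pu2 [334.  73.  25.]
scene pink [412. 161.  25.]
scene bin [ 698. -233.   25.]
side nest red 306 centre [575.8 -74.6] size [76. 81.] ang 12.7
side collar red 44 centre [609.2 234.1] size [38. 36.] ang 82.0
side nest yellow 225 centre [452.7  46.8] size [76. 82.] ang 17.6
side collar yellow 93 centre [572.3 -71.9] size [38. 37.] ang 79.5
side nest blue 149 centre [607.2 230.7] size [76. 80.] ang 18.5
side collar blue 60 centre [455.2  47.1] size [29. 36.] ang 87.2
side pad ((503.9900817871094, -236.93788146972656), (76.25403594970703, 76.5172348022461), 86.95205688476562)
side spring [418. -75.  25.]
side jar [627.  65.  25.]
side pu1 [356.  -4.  25.]
side pu2 [339.  79.  25.]
side pink [423. 158.  25.]
side bin [ 692. -239.   25.]
```

View pics/crop.png

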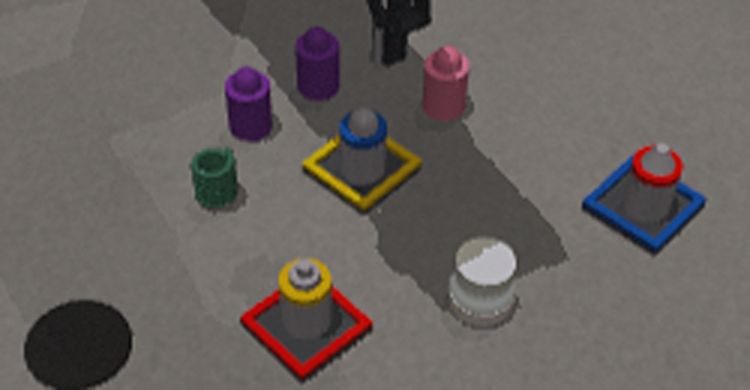

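The crop confirms it: the steel insert with the blue collar stands in the yellow nest, and the purple and pink ones are whole-coloured decoys. Both views agree within 3 mm and the sizes fit. I'll start with yellow to the pad, moving above it at (572,-70).

```bash
python3 -m creep '[1,-14,9,22,0, 1,-28,18,44,0, 1,-42,28,66,0, 1,-56,38,88,0, 1,-70,47,110,0]' 60
python3 -m creep '[1,0,0,0,0, 1,0,0,0,0, 1,0,0,0,0, 1,0,0,0,0, 1,0,0,0,0]'
python3 - <<'E'
from h import *
s=take('wrist','w1.png')
hsv=cv2.cvtColor(s['frame'],cv2.COLOR_RGB2HSV);H,S,V=cv2.split(hsv)
def c(m,z):
    ys,xs=np.nonzero(m);P=ray(s,np.c_[xs,ys],z);r=cv2.minAreaRect((P[:,:2]*1000).astype(np.float32));print(len(xs),r)
c((H>22)&(H<34)&(S>110)&(V>50),.056);c(((H<6)|(H>174))&(S>110)&(V>50),.012)
E
```

```text
t: 0.72
tool_pos: [0.5724, -0.0707, 0.1203]
eef_rot: [[-0.0, 1.0, 0.0], [1.0, 0.0, -0.0], [-0.0, 0.0, -1.0]]
force: [0.4, -0.5, 0.5]
opening: 1.003
grasp_force: 0.0
t: 1.13
tool_pos: [0.5723, -0.0694, 0.1227]
eef_rot: [[-0.001, 1.0, 0.002], [1.0, 0.001, -0.0], [-0.0, 0.002, -1.0]]
force: [-0.1, -0.1, -0.3]
opening: 1.0
grasp_force: 0.0
4138 ((627.5986938476562, -62.65913391113281), (100.33656311035156, 410.8475036621094), 63.653770446777344)
2886 ((577.7255859375, -70.99964141845703), (74.37454986572266, 75.14002227783203), 12.941786766052246)
```

View pics/w1.png

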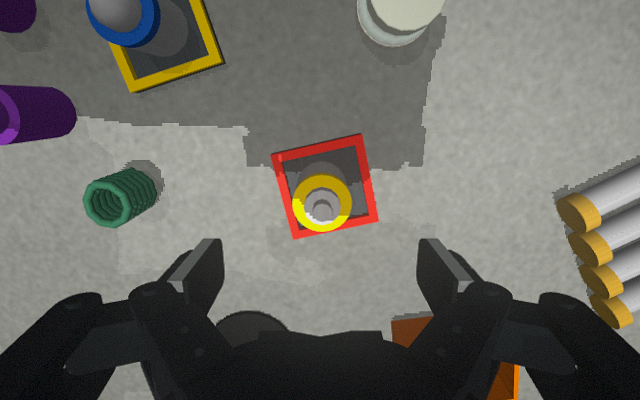

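The wrist view shows the yellow collar at (322,204), centred between the fingers. The red rim measures 74 mm with its centre at (578,-71). Descending and gripping.

```bash
python3 -m creep '[1,0,0,25,0, 1,0,0,50,0, 1,0,0,75,0, 1,0,0,90,0, 1,0,0,99,0]'
python3 -m creep '[1,0,0,0,0, 1,0,0,0,0, -1,0,0,0,0, -1,0,0,0,0, -1,0,0,0,0]'
python3 -m creep '[-1,0,0,0,0, -1,0,0,0,0, -1,0,0,0,0, -1,0,0,0,0, -1,0,0,0,0]'
python3 -m creep '[-1,0,0,0,0, -1,0,0,0,0, -1,0,0,-5,0, -1,0,0,-10,0, -1,0,0,-15,0]'
```

```text
t: 1.6
tool_pos: [0.571, -0.0695, 0.021]
eef_rot: [[-0.001, 1.0, -0.002], [1.0, 0.001, 0.0], [0.0, -0.002, -1.0]]
force: [0.1, -0.4, -0.4]
opening: 0.996
grasp_force: 0.0
t: 2.02
tool_pos: [0.5727, -0.0701, 0.0234]
eef_rot: [[-0.0, 1.0, 0.002], [1.0, 0.0, -0.0], [-0.0, 0.002, -1.0]]
force: [0.0, -0.7, 0.6]
opening: 0.599
grasp_force: 0.0
t: 2.43
tool_pos: [0.5727, -0.0701, 0.0234]
eef_rot: [[0.0, 1.0, 0.002], [1.0, -0.0, -0.0], [-0.0, 0.002, -1.0]]
force: [-1.3, 0.2, 6.6]
opening: 0.454
grasp_force: 59.9
t: 2.85
tool_pos: [0.5715, -0.07, 0.0375]
eef_rot: [[0.0, 1.0, -0.001], [1.0, -0.0, 0.0], [0.0, -0.001, -1.0]]
force: [0.2, -0.4, -4.0]
opening: 0.452
grasp_force: 60.7
```

```bash
python3 -m creep '[-1,0,0,-20,0, -1,0,0,-45,0, -1,-10,-4,-45,0, -1,-30,-12,-45,0, -1,-55,-22,-45,0]'
python3 -m creep '[-1,-25,-10,0,0, -1,-50,-20,0,0, -1,-75,-30,0,0, -1,-98,-39,0,0, -1,-111,-45,0,0]'
python3 -m creep '[-1,0,0,0,0, -1,0,0,15,0, -1,0,0,35,0, -1,0,0,48,0, -1,0,0,54,0]'
python3 -m creep '[-1,0,0,0,0, -1,0,0,2,0, -1,0,0,4,0, -1,0,0,6,0, -1,0,0,6,0]'
```

```text
t: 3.27
tool_pos: [0.55, -0.1249, 0.0823]
eef_rot: [[-0.002, 1.0, 0.001], [1.0, 0.002, -0.0], [-0.0, 0.001, -1.0]]
force: [0.0, -1.6, -4.1]
opening: 0.453
grasp_force: 61.7
t: 3.68
tool_pos: [0.5034, -0.2385, 0.0817]
eef_rot: [[0.002, 1.0, -0.001], [1.0, -0.002, -0.001], [-0.001, -0.001, -1.0]]
force: [-0.8, -0.8, -4.4]
opening: 0.457
grasp_force: 61.6
t: 4.1
tool_pos: [0.5035, -0.2352, 0.0261]
eef_rot: [[-0.0, 1.0, -0.003], [1.0, 0.0, 0.001], [0.001, -0.003, -1.0]]
force: [0.3, 0.4, -3.8]
opening: 0.451
grasp_force: 61.5
t: 4.52
tool_pos: [0.5052, -0.236, 0.0225]
eef_rot: [[-0.0, 1.0, 0.0], [1.0, 0.0, -0.0], [-0.0, 0.0, -1.0]]
force: [0.3, 0.1, -4.3]
opening: 0.45
grasp_force: 61.5
```

```bash
python3 -m creep '[-1,0,0,1,0, -1,0,0,1,0, -1,0,0,2,0, -1,0,0,2,0, -1,0,0,2,0]'
```

```text
t: 4.93
tool_pos: [0.5052, -0.2361, 0.0224]
eef_rot: [[-0.0, 1.0, 0.002], [1.0, 0.0, -0.001], [-0.001, 0.002, -1.0]]
force: [-5.1, 3.6, 15.9]
opening: 0.449
grasp_force: 63.7
```

Contact with the pad. I'll ease off 1 mm, release, then rise.

```bash
python3 -m creep '[-1,0,0,-1,0, -1,0,0,-1,0, 1,0,0,-1,0, 1,0,0,-1,0, 1,0,0,-1,0]'
python3 -m creep '[1,0,0,0,0, 1,0,0,0,0, 1,0,0,0,0, 1,0,0,0,0, 1,0,0,0,0]'
python3 -m creep '[1,0,0,-20,0, 1,0,0,-50,0, 1,0,0,-80,0, 1,0,0,-105,0, 1,0,0,-105,0]'
python3 - <<'E'
from h import *
s=take('side','s1.png')
cv2.imwrite('pics/s1.png',cv2.cvtColor(s['frame'][120:340,200:480],cv2.COLOR_RGB2BGR))
E
```

```text
t: 5.35
tool_pos: [0.5053, -0.2361, 0.0214]
eef_rot: [[-0.0, 1.0, 0.0], [1.0, 0.0, -0.0], [-0.0, 0.0, -1.0]]
force: [-0.5, 0.5, 0.0]
opening: 0.858
grasp_force: 0.0
t: 5.77
tool_pos: [0.5049, -0.236, 0.0212]
eef_rot: [[-0.0, 1.0, -0.0], [1.0, 0.0, 0.0], [0.0, -0.0, -1.0]]
force: [-0.9, -0.3, 0.1]
opening: 1.003
grasp_force: 0.0
t: 6.18
tool_pos: [0.5073, -0.2371, 0.1313]
eef_rot: [[0.0, 1.0, 0.007], [1.0, -0.0, -0.003], [-0.003, 0.007, -1.0]]
force: [0.1, -0.9, 1.3]
opening: 1.006
grasp_force: 0.0
```

View pics/s1.png

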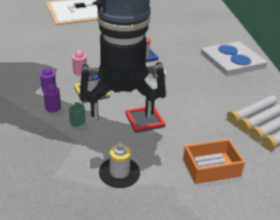

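The yellow insert stands upright and released in the middle of the pad, at crop (120,165). Next is the red insert in the blue nest at (610,235).

```bash
python3 -m creep '[1,20,5,0,0, 1,55,12,0,0, 1,90,20,0,0, 1,125,28,0,0, 1,160,36,0,0]'
python3 -m creep '[1,33,7,0,0, 1,66,14,0,0, 1,99,21,0,0, 1,132,28,0,0, 1,160,36,0,0]'
python3 -m creep '[1,33,7,0,0, 1,66,14,0,0, 1,99,21,0,0, 1,132,28,0,0, 1,151,33,0,0]'
python3 -m creep '[1,0,0,0,0, 1,0,0,0,0, 1,0,0,0,0, 1,0,0,0,0, 1,0,0,0,0]'
cat > rim.py <<'E'
from h import *
import sys
s=take('wrist',sys.argv[1]);H,S,V=cv2.split(cv2.cvtColor(s['frame'],cv2.COLOR_RGB2HSV))
M={'red':(H<6)|(H>174),'yellow':(H>22)&(H<34),'blue':(H>100)&(H<120)}
for c in M:
    m=(M[c]&(S>110)&(V>50)).astype(np.uint8)
    n,l,st,ce=cv2.connectedComponentsWithStats(m)
    for i in range(1,n):
        if st[i,4]>300:
            ys,xs=np.nonzero(l==i)
            print(c,st[i],[tuple(np.round(np.r_[r[0],r[1],r[2]],1)) for z in (.012,.058) for r in [cv2.minAreaRect((ray(s,np.c_[xs,ys],z)[:,:2]*1000).astype(np.float32))]])
E
python3 rim.py w2.png
```

```text
t: 6.65
tool_pos: [0.5404, -0.0745, 0.1252]
eef_rot: [[0.001, 1.0, -0.001], [1.0, -0.001, 0.0], [0.0, -0.001, -1.0]]
force: [1.5, -0.6, 1.0]
opening: 1.002
grasp_force: 0.0
t: 7.07
tool_pos: [0.5763, 0.0861, 0.1251]
eef_rot: [[-0.001, 1.0, -0.002], [1.0, 0.001, -0.0], [-0.0, -0.002, -1.0]]
force: [0.4, -0.1, 0.4]
opening: 1.0
grasp_force: 0.0
t: 7.48
tool_pos: [0.6097, 0.2382, 0.1247]
eef_rot: [[-0.002, 1.0, -0.001], [1.0, 0.002, 0.0], [0.0, -0.001, -1.0]]
force: [-0.6, -0.7, -0.2]
opening: 1.001
grasp_force: 0.0
t: 7.9
tool_pos: [0.6098, 0.2338, 0.1262]
eef_rot: [[0.001, 1.0, -0.0], [1.0, -0.001, -0.0], [-0.0, -0.0, -1.0]]
force: [-0.2, -0.4, 0.3]
opening: 1.001
grasp_force: 0.0
red [ 293  167   59   59 1475] [(np.float64(611.4), np.float64(223.9), np.float64(49.2), np.float64(48.6), np.float64(44.7)), (np.float64(611.2), np.float64(237.6), np.float64(40.4), np.float64(39.9), np.float64(44.7))]
blue [ 262  125  112  110 2642] [(np.float64(609.4), np.float64(236.6), np.float64(74.1), np.float64(74.7), np.float64(17.0)), (np.float64(609.6), np.float64(248.0), np.float64(60.8), np.float64(61.3), np.float64(17.0))]
blue [ 606  160   34   70 1741] [(np.float64(865.2), np.float64(221.1), np.float64(27.9), np.float64(62.5), np.float64(14.6)), (np.float64(819.7), np.float64(235.3), np.float64(22.9), np.float64(51.3), np.float64(14.6))]
blue [ 611  234   29   61 1309] [(np.float64(883.7), np.float64(156.8), np.float64(25.1), np.float64(62.0), np.float64(15.0)), (np.float64(834.8), np.float64(182.5), np.float64(20.6), np.float64(50.9), np.float64(15.0))]
blue [117 385  38  15 422] [(np.float64(422.4), np.float64(19.1), np.float64(38.1), np.float64(17.9), np.float64(0.8)), (np.float64(456.1), np.float64(69.5), np.float64(31.3), np.float64(14.7), np.float64(0.8))]
```

View pics/w2.png

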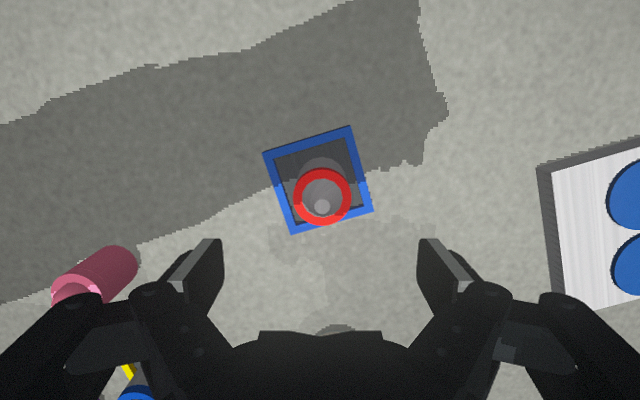

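The wrist view shows the red collar at (322,197) and the blue rim around (318,180). The measured diameter of 40 mm and rim of 74 mm fit. The insert is at about (611,236), so I'll shift 1 mm and go down.

```bash
python3 -m creep '[1,1,1,25,0, 1,1,1,50,0, 1,1,1,75,0, 1,1,1,95,0, 1,1,1,103,0]'
python3 -m creep '[1,0,0,0,0, 1,0,0,0,0, -1,0,0,0,0, -1,0,0,0,0, -1,0,0,0,0]'
python3 -m creep '[-1,0,0,0,0, -1,0,0,0,0, -1,0,0,0,0, -1,0,0,0,0, -1,0,0,0,0]'
python3 -m creep '[-1,0,0,0,0, -1,0,0,0,0, -1,0,0,-5,0, -1,0,0,-10,0, -1,0,0,-15,0]'
```

```text
t: 8.37
tool_pos: [0.6094, 0.2346, 0.0205]
eef_rot: [[0.001, 1.0, -0.004], [1.0, -0.001, -0.001], [-0.001, -0.004, -1.0]]
force: [-0.7, -1.4, -0.2]
opening: 0.999
grasp_force: 0.0
t: 8.78
tool_pos: [0.6117, 0.2363, 0.0246]
eef_rot: [[-0.0, 1.0, 0.002], [1.0, 0.0, 0.001], [0.001, 0.002, -1.0]]
force: [-0.7, 0.4, -0.1]
opening: 0.606
grasp_force: 0.0
t: 9.2
tool_pos: [0.6114, 0.2362, 0.0245]
eef_rot: [[-0.0, 1.0, 0.001], [1.0, 0.0, 0.001], [0.001, 0.001, -1.0]]
force: [-1.6, -0.4, 6.1]
opening: 0.453
grasp_force: 60.2
t: 9.62
tool_pos: [0.6104, 0.2358, 0.0382]
eef_rot: [[0.0, 1.0, -0.001], [1.0, -0.0, -0.001], [-0.001, -0.001, -1.0]]
force: [0.2, -0.4, -7.5]
opening: 0.452
grasp_force: 61.0
```

```bash
python3 -m creep '[-1,0,0,-15,0, -1,0,0,-40,0, -1,0,0,-65,0, -1,0,0,-80,0, -1,-12,-1,-80,0]'
python3 -m creep '[-1,-28,-3,0,0, -1,-60,-6,0,0, -1,-92,-10,0,0, -1,-124,-13,0,0, -1,-156,-17,0,0]'
python3 -m creep '[-1,-32,-3,0,0, -1,-64,-7,0,0, -1,-96,-11,0,0, -1,-125,-14,0,0, -1,-139,-15,0,0]'
python3 -m creep '[-1,0,0,0,0, -1,0,0,0,0, -1,0,0,0,0, -1,0,0,0,0, -1,0,0,0,0]'
python3 rim.py w3.png
```

```text
t: 10.03
tool_pos: [0.6119, 0.2262, 0.1223]
eef_rot: [[-0.002, 1.0, 0.006], [1.0, 0.002, 0.003], [0.003, 0.006, -1.0]]
force: [0.7, 0.5, -6.2]
opening: 0.45
grasp_force: 61.8
t: 10.45
tool_pos: [0.5918, 0.066, 0.1174]
eef_rot: [[-0.0, 1.0, -0.002], [1.0, 0.0, -0.0], [-0.0, -0.002, -1.0]]
force: [0.9, -0.5, -7.3]
opening: 0.448
grasp_force: 61.7
t: 10.87
tool_pos: [0.5763, -0.0746, 0.1175]
eef_rot: [[0.003, 1.0, -0.002], [1.0, -0.003, -0.001], [-0.001, -0.002, -1.0]]
force: [-0.1, -0.3, -7.0]
opening: 0.454
grasp_force: 61.6
t: 11.28
tool_pos: [0.578, -0.07, 0.1181]
eef_rot: [[-0.001, 1.0, -0.0], [1.0, 0.001, 0.0], [0.0, -0.0, -1.0]]
force: [0.0, -0.0, -5.2]
opening: 0.45
grasp_force: 61.6
red [ 262  133  111   93 2417] [(np.float64(577.8), np.float64(-71.0), np.float64(74.3), np.float64(75.1), np.float64(13.0)), (np.float64(578.0), np.float64(-58.5), np.float64(60.6), np.float64(61.3), np.float64(13.0))]
red [ 268  225  105  101 4419] [(np.float64(578.6), np.float64(-149.7), np.float64(89.3), np.float64(96.6), np.float64(0.2)), (np.float64(578.6), np.float64(-122.6), np.float64(72.8), np.float64(78.8), np.float64(0.2))]
yellow [  98    0  117   92 2497] [(np.float64(459.6), np.float64(35.2), np.float64(76.1), np.float64(44.3), np.float64(17.0)), (np.float64(481.6), np.float64(28.1), np.float64(62.1), np.float64(36.1), np.float64(17.0))]
blue [  71    0   77   46 1571] [(np.float64(430.7), np.float64(50.9), np.float64(29.2), np.float64(53.8), np.float64(89.4)), (np.float64(458.0), np.float64(40.9), np.float64(23.8), np.float64(43.8), np.float64(89.4))]
```

View pics/w3.png

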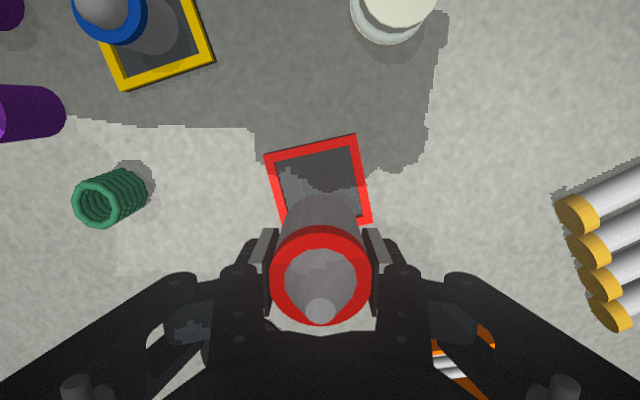

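The insert is held upright at (320,280). The red nest is clear, and its centre (578,-71) matches the tool. Lowering.

```bash
python3 -m creep '[-1,0,0,25,0, -1,0,0,50,0, -1,0,0,70,0, -1,0,0,84,0, -1,0,0,89,0]'
python3 -m creep '[-1,0,0,0,0, -1,0,0,2,0, -1,0,0,4,0, -1,0,0,6,0, -1,0,0,6,0]'
python3 -m creep '[-1,0,0,0,0, -1,0,0,0,0, -1,0,0,1,0, -1,0,0,1,0, -1,0,0,1,0]'
```

```text
t: 11.75
tool_pos: [0.5765, -0.0701, 0.0269]
eef_rot: [[-0.001, 1.0, -0.004], [1.0, 0.001, 0.0], [0.0, -0.004, -1.0]]
force: [-1.4, 0.6, -5.8]
opening: 0.448
grasp_force: 61.6
t: 12.17
tool_pos: [0.5788, -0.071, 0.0245]
eef_rot: [[-0.0, 1.0, 0.002], [1.0, 0.0, -0.0], [-0.0, 0.002, -1.0]]
force: [-0.8, 0.0, -0.3]
opening: 0.454
grasp_force: 62.1
t: 12.58
tool_pos: [0.5789, -0.071, 0.0244]
eef_rot: [[-0.0, 1.0, 0.003], [1.0, 0.0, -0.0], [-0.0, 0.003, -1.0]]
force: [-3.7, 2.4, 16.3]
opening: 0.451
grasp_force: 64.4
```

```bash
python3 -m creep '[-1,0,0,-1,0, -1,0,0,-1,0, 1,0,0,-1,0, 1,0,0,-1,0, 1,0,0,-1,0]'
python3 -m creep '[1,0,0,0,0, 1,0,0,0,0, 1,0,0,0,0, 1,0,0,0,0, 1,0,0,0,0]'
python3 -m creep '[1,0,0,-20,0, 1,0,0,-50,0, 1,0,0,-80,0, 1,0,0,-105,0, 1,0,0,-105,0]'
python3 -m creep '[1,20,-20,0,0, 1,45,-46,0,0, 1,72,-74,0,0, 1,100,-103,0,0, 1,118,-121,0,0]'
python3 -m creep '[1,0,0,0,0, 1,0,0,0,0, 1,0,0,0,0, 1,0,0,0,0, 1,0,0,0,0]'
python3 rim.py w4.png
```

```text
t: 13.0
tool_pos: [0.5779, -0.0711, 0.0231]
eef_rot: [[0.0, 1.0, -0.0], [1.0, -0.0, -0.0], [-0.0, -0.0, -1.0]]
force: [0.6, 0.4, 0.1]
opening: 0.857
grasp_force: 0.0
t: 13.42
tool_pos: [0.5779, -0.071, 0.0232]
eef_rot: [[0.0, 1.0, -0.0], [1.0, -0.0, -0.0], [-0.0, -0.0, -1.0]]
force: [0.6, 0.8, 0.4]
opening: 1.001
grasp_force: 0.0
t: 13.83
tool_pos: [0.5806, -0.0713, 0.1334]
eef_rot: [[-0.0, 1.0, 0.007], [1.0, 0.0, -0.001], [-0.001, 0.007, -1.0]]
force: [2.0, 0.0, -0.2]
opening: 0.997
grasp_force: 0.0
t: 14.25
tool_pos: [0.4538, 0.0484, 0.1278]
eef_rot: [[-0.0, 1.0, -0.002], [1.0, 0.0, 0.0], [0.0, -0.002, -1.0]]
force: [1.1, 0.0, 0.9]
opening: 1.0
grasp_force: 0.0
t: 14.67
tool_pos: [0.4577, 0.0464, 0.1281]
eef_rot: [[0.001, 1.0, 0.0], [1.0, -0.001, -0.0], [-0.0, 0.0, -1.0]]
force: [-0.1, -0.3, -0.0]
opening: 1.002
grasp_force: 0.0
red [403 276  18  65 582] [(np.float64(545.6), np.float64(-71.9), np.float64(13.1), np.float64(68.3), np.float64(12.2)), (np.float64(530.1), np.float64(-39.1), np.float64(10.8), np.float64(56.2), np.float64(12.2))]
yellow [ 258  123  112  110 2708] [(np.float64(454.1), np.float64(50.5), np.float64(74.4), np.float64(74.9), np.float64(17.0)), (np.float64(454.9), np.float64(61.6), np.float64(61.2), np.float64(61.6), np.float64(17.0))]
blue [ 288  167   59   58 1457] [(np.float64(456.0), np.float64(36.9), np.float64(49.0), np.float64(48.0), np.float64(61.7)), (np.float64(456.4), np.float64(50.4), np.float64(40.3), np.float64(39.5), np.float64(61.7))]
```

View pics/w4.png

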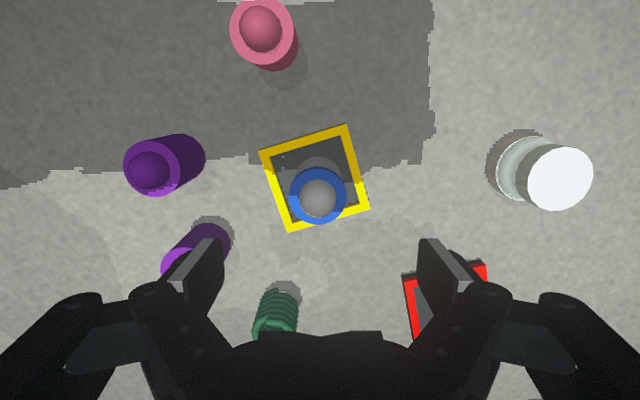

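The wrist view shows the steel insert with the blue collar at (317,196) in the yellow nest. The purples are at (152,172) and (195,250) and the pink at (262,30), all clear of the fingers. The insert is at about (456,50), so I'll shift 2 mm.

```bash
python3 -m creep '[1,2,0,25,0, 1,2,0,50,0, 1,2,0,75,0, 1,2,0,95,0, 1,2,0,105,0]'
python3 -m creep '[1,0,0,0,0, 1,0,0,0,0, -1,0,0,0,0, -1,0,0,0,0, -1,0,0,0,0]'
python3 -m creep '[-1,0,0,0,0, -1,0,0,0,0, -1,0,0,0,0, -1,0,0,0,0, -1,0,0,0,0]'
python3 -m creep '[-1,0,0,0,0, -1,0,0,0,0, -1,0,0,-5,0, -1,0,0,-10,0, -1,0,0,-15,0]'
```

```text
t: 15.13
tool_pos: [0.4559, 0.0484, 0.0208]
eef_rot: [[0.001, 1.0, -0.003], [1.0, -0.001, -0.0], [-0.0, -0.003, -1.0]]
force: [0.0, -0.2, 0.1]
opening: 1.0
grasp_force: 0.0
t: 15.55
tool_pos: [0.4577, 0.049, 0.0241]
eef_rot: [[0.0, 1.0, 0.002], [1.0, -0.0, 0.0], [0.0, 0.002, -1.0]]
force: [0.2, -0.1, 0.4]
opening: 0.6
grasp_force: 0.0
t: 15.97
tool_pos: [0.4571, 0.049, 0.0241]
eef_rot: [[-0.0, 1.0, 0.001], [1.0, 0.0, 0.0], [0.0, 0.001, -1.0]]
force: [-2.7, -1.0, 7.2]
opening: 0.453
grasp_force: 59.5
t: 16.38
tool_pos: [0.4565, 0.049, 0.0386]
eef_rot: [[-0.0, 1.0, -0.001], [1.0, 0.0, -0.0], [-0.0, -0.001, -1.0]]
force: [-0.1, -0.0, -7.0]
opening: 0.45
grasp_force: 61.0
```

```bash
python3 -m creep '[-1,0,0,-15,0, -1,0,0,-40,0, -1,0,0,-65,0, -1,0,0,-80,0, -1,8,6,-80,0]'
python3 -m creep '[-1,20,16,0,0, -1,44,36,0,0, -1,68,56,0,0, -1,92,76,0,0, -1,116,96,0,0]'
python3 -m creep '[-1,24,20,0,0, -1,46,38,0,0, -1,62,50,0,0, -1,62,50,0,0, -1,62,50,0,0]'
python3 -m creep '[-1,0,0,0,0, -1,0,0,0,0, -1,0,0,0,0, -1,0,0,0,0, -1,0,0,0,0]'
python3 rim.py w5.png | grep blue
```

```text
t: 16.8
tool_pos: [0.4638, 0.0565, 0.1215]
eef_rot: [[0.001, 1.0, 0.004], [1.0, -0.001, -0.0], [-0.0, 0.004, -1.0]]
force: [0.8, -0.1, -6.1]
opening: 0.454
grasp_force: 62.2
t: 17.22
tool_pos: [0.5594, 0.1746, 0.1172]
eef_rot: [[0.0, 1.0, -0.001], [1.0, -0.0, -0.0], [-0.0, -0.001, -1.0]]
force: [-0.0, -1.0, -7.0]
opening: 0.447
grasp_force: 62.0
t: 17.63
tool_pos: [0.6087, 0.2361, 0.1163]
eef_rot: [[-0.001, 1.0, -0.002], [1.0, 0.001, -0.001], [-0.001, -0.002, -1.0]]
force: [-0.8, -0.9, -7.4]
opening: 0.451
grasp_force: 62.3
t: 18.05
tool_pos: [0.6088, 0.2345, 0.1186]
eef_rot: [[0.001, 1.0, 0.0], [1.0, -0.001, 0.0], [0.0, 0.0, -1.0]]
force: [0.3, -0.5, -6.6]
opening: 0.451
grasp_force: 62.3
blue [ 261  127  116   94 2385] [(np.float64(609.4), np.float64(236.7), np.float64(74.1), np.float64(74.7), np.float64(16.9)), (np.float64(609.4), np.float64(248.6), np.float64(60.4), np.float64(60.9), np.float64(16.9))]
blue [ 615  167   25   67 1166] [(np.float64(861.7), np.float64(220.7), np.float64(19.8), np.float64(58.6), np.float64(14.7)), (np.float64(815.2), np.float64(235.5), np.float64(16.2), np.float64(47.8), np.float64(14.7))]
blue [ 268  225  105  101 4238] [(np.float64(609.3), np.float64(154.5), np.float64(96.8), np.float64(89.5), np.float64(90.0)), (np.float64(609.4), np.float64(181.6), np.float64(78.9), np.float64(73.0), np.float64(90.0))]
blue [619 243  21  57 831] [(np.float64(880.1), np.float64(156.0), np.float64(17.6), np.float64(56.7), np.float64(15.1)), (np.float64(830.2), np.float64(182.8), np.float64(14.3), np.float64(46.2), np.float64(15.1))]
```

Within 2 mm of the nest centre. Lowering.

```bash
python3 -m creep '[-1,1,0,25,0, -1,1,0,50,0, -1,1,0,70,0, -1,1,0,84,0, -1,1,0,89,0]'
python3 -m creep '[-1,0,0,0,0, -1,0,0,2,0, -1,0,0,4,0, -1,0,0,6,0, -1,0,0,6,0]'
python3 -m creep '[-1,0,0,0,0, -1,0,0,0,0, -1,0,0,1,0, -1,0,0,1,0, -1,0,0,1,0]'
```

```text
t: 18.52
tool_pos: [0.6075, 0.2353, 0.0269]
eef_rot: [[0.0, 1.0, -0.003], [1.0, -0.0, -0.001], [-0.001, -0.003, -1.0]]
force: [0.0, -1.1, -6.9]
opening: 0.455
grasp_force: 62.4
t: 18.93
tool_pos: [0.6097, 0.2363, 0.0243]
eef_rot: [[-0.0, 1.0, 0.002], [1.0, 0.0, 0.001], [0.001, 0.002, -1.0]]
force: [1.5, 0.4, -3.8]
opening: 0.45
grasp_force: 62.6
t: 19.35
tool_pos: [0.6098, 0.2364, 0.0242]
eef_rot: [[-0.0, 1.0, 0.002], [1.0, 0.0, 0.001], [0.001, 0.002, -1.0]]
force: [-2.2, -0.9, 9.1]
opening: 0.454
grasp_force: 64.3
```

```bash
python3 -m creep '[-1,0,0,-1,0, -1,0,0,-1,0, 1,0,0,-1,0, 1,0,0,-1,0, 1,0,0,-1,0]'
python3 -m creep '[1,0,0,0,0, 1,0,0,0,0, 1,0,0,0,0, 1,0,0,0,0, 1,0,0,0,0]'
python3 -m creep '[1,0,0,-20,0, 1,0,0,-50,0, 1,0,0,-80,0, 1,0,0,-105,0, 1,0,0,-105,0]'
python3 -m creep '[1,-20,-5,0,0, 1,-55,-12,0,0, 1,-90,-20,0,0, 1,-125,-28,0,0, 1,-160,-36,0,0]'
python3 -m creep '[1,-33,-7,0,0, 1,-66,-14,0,0, 1,-99,-21,0,0, 1,-132,-28,0,0, 1,-160,-36,0,0]'
python3 -m creep '[1,-33,-7,0,0, 1,-66,-14,0,0, 1,-99,-21,0,0, 1,-132,-28,0,0, 1,-152,-32,0,0]'
python3 -m creep '[1,0,0,0,0, 1,0,0,0,0, 1,0,0,0,0, 1,0,0,0,0, 1,0,0,0,0]'
python3 rim.py w6.png
```

```text
t: 19.77
tool_pos: [0.6089, 0.236, 0.0232]
eef_rot: [[-0.0, 1.0, -0.0], [1.0, 0.0, -0.0], [-0.0, -0.0, -1.0]]
force: [-0.5, -0.0, 0.1]
opening: 0.859
grasp_force: 0.0
t: 20.18
tool_pos: [0.6089, 0.236, 0.0232]
eef_rot: [[0.0, 1.0, -0.0], [1.0, -0.0, -0.0], [-0.0, -0.0, -1.0]]
force: [0.5, -0.1, 0.6]
opening: 0.997
grasp_force: 0.0
t: 20.6
tool_pos: [0.6114, 0.237, 0.134]
eef_rot: [[0.0, 1.0, 0.007], [1.0, -0.0, 0.003], [0.003, 0.007, -1.0]]
force: [0.5, 0.1, 0.3]
opening: 0.998
grasp_force: 0.0
t: 21.02
tool_pos: [0.5722, 0.0747, 0.1279]
eef_rot: [[-0.001, 1.0, -0.0], [1.0, 0.001, -0.0], [-0.0, -0.0, -1.0]]
force: [-0.1, -0.1, -0.2]
opening: 1.003
grasp_force: 0.0
t: 21.43
tool_pos: [0.5364, -0.086, 0.1281]
eef_rot: [[0.0, 1.0, 0.0], [1.0, -0.0, -0.0], [-0.0, 0.0, -1.0]]
force: [0.1, 0.9, -0.7]
opening: 1.003
grasp_force: 0.0
t: 21.85
tool_pos: [0.504, -0.2388, 0.1281]
eef_rot: [[0.002, 1.0, -0.0], [1.0, -0.002, -0.001], [-0.001, -0.0, -1.0]]
force: [-0.4, -0.4, -0.3]
opening: 1.001
grasp_force: 0.0
t: 22.27
tool_pos: [0.5052, -0.235, 0.1282]
eef_rot: [[-0.001, 1.0, -0.0], [1.0, 0.001, 0.0], [0.0, -0.0, -1.0]]
force: [0.5, -0.3, -0.5]
opening: 1.0
grasp_force: 0.0
red [ 374    0  108   30 1380] [(np.float64(583.5), np.float64(-106.8), np.float64(77.6), np.float64(19.2), np.float64(0.4)), (np.float64(569.7), np.float64(-117.7), np.float64(63.9), np.float64(15.8), np.float64(0.4))]
yellow [ 291  171   59   58 1636] [(np.float64(505.9), np.float64(-248.1), np.float64(48.8), np.float64(49.9), np.float64(0.1)), (np.float64(505.9), np.float64(-233.9), np.float64(40.2), np.float64(41.1), np.float64(0.1))]
```

View pics/w6.png

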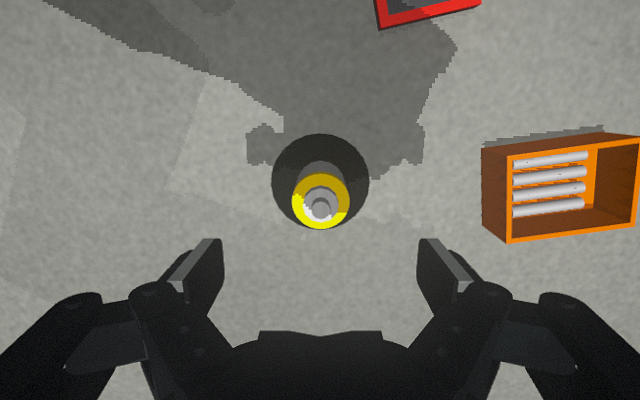

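The yellow insert stands on the pad at (320,200), centred between the fingers, at about (506,-235). Grasping it.

```bash
python3 -m creep '[1,1,0,25,0, 1,1,0,50,0, 1,1,0,75,0, 1,1,0,95,0, 1,1,0,105,0]'
python3 -m creep '[1,0,0,0,0, 1,0,0,0,0, -1,0,0,0,0, -1,0,0,0,0, -1,0,0,0,0]'
python3 -m creep '[-1,0,0,0,0, -1,0,0,0,0, -1,0,0,0,0, -1,0,0,0,0, -1,0,0,0,0]'
python3 -m creep '[-1,0,0,0,0, -1,0,0,0,0, -1,0,0,-5,0, -1,0,0,-10,0, -1,0,0,-15,0]'
```

```text
t: 22.73
tool_pos: [0.5039, -0.2337, 0.021]
eef_rot: [[-0.001, 1.0, -0.003], [1.0, 0.001, 0.001], [0.001, -0.003, -1.0]]
force: [-1.1, 0.8, 0.1]
opening: 1.0
grasp_force: 0.0
t: 23.15
tool_pos: [0.5057, -0.2353, 0.0244]
eef_rot: [[-0.0, 1.0, 0.002], [1.0, 0.0, -0.001], [-0.001, 0.002, -1.0]]
force: [0.0, -0.2, 0.9]
opening: 0.606
grasp_force: 0.0
t: 23.57
tool_pos: [0.5055, -0.2353, 0.0244]
eef_rot: [[0.0, 1.0, 0.001], [1.0, -0.0, -0.001], [-0.001, 0.001, -1.0]]
force: [-1.1, 0.6, 7.3]
opening: 0.451
grasp_force: 59.7
t: 23.98
tool_pos: [0.5046, -0.2349, 0.0386]
eef_rot: [[0.0, 1.0, -0.001], [1.0, -0.0, 0.0], [0.0, -0.001, -1.0]]
force: [-0.6, -0.4, -4.4]
opening: 0.447
grasp_force: 60.7
```

```bash
python3 -m creep '[-1,0,0,-15,0, -1,0,0,-40,0, -1,0,0,-65,0, -1,0,0,-80,0, -1,12,-2,-80,0]'
python3 -m creep '[-1,24,-4,0,0, -1,52,-9,0,0, -1,80,-14,0,0, -1,110,-20,0,0, -1,140,-25,0,0]'
python3 -m creep '[-1,32,-6,0,0, -1,64,-12,0,0, -1,94,-17,0,0, -1,120,-22,0,0, -1,132,-24,0,0]'
python3 -m creep '[-1,0,0,0,0, -1,0,0,0,0, -1,0,0,0,0, -1,0,0,0,0, -1,0,0,0,0]'
python3 rim.py w7.png | grep yel
```

```text
t: 24.4
tool_pos: [0.5052, -0.225, 0.122]
eef_rot: [[0.001, 1.0, 0.006], [1.0, -0.001, -0.003], [-0.003, 0.006, -1.0]]
force: [0.5, -1.0, -4.4]
opening: 0.449
grasp_force: 61.2
t: 24.82
tool_pos: [0.4763, -0.0812, 0.1175]
eef_rot: [[0.0, 1.0, -0.002], [1.0, -0.0, 0.001], [0.001, -0.002, -1.0]]
force: [0.8, 0.6, -3.6]
opening: 0.456
grasp_force: 61.2
t: 25.23
tool_pos: [0.4519, 0.0519, 0.1176]
eef_rot: [[-0.002, 1.0, -0.002], [1.0, 0.002, 0.001], [0.001, -0.002, -1.0]]
force: [-0.1, 0.3, -3.9]
opening: 0.454
grasp_force: 61.2
t: 25.65
tool_pos: [0.454, 0.0483, 0.1181]
eef_rot: [[0.001, 1.0, -0.0], [1.0, -0.001, -0.0], [-0.0, -0.0, -1.0]]
force: [0.3, 0.7, -3.6]
opening: 0.454
grasp_force: 61.2
yellow [ 260  127  116   94 2461] [(np.float64(454.1), np.float64(50.6), np.float64(74.4), np.float64(74.9), np.float64(17.0)), (np.float64(454.2), np.float64(62.5), np.float64(60.7), np.float64(61.1), np.float64(17.0))]
yellow [ 269  226  103  100 4621] [(np.float64(454.3), np.float64(-31.9), np.float64(95.7), np.float64(88.5), np.float64(89.9)), (np.float64(454.4), np.float64(-4.8), np.float64(78.0), np.float64(72.2), np.float64(89.9))]
```

```bash
python3 -m creep '[-1,1,0,25,0, -1,1,0,50,0, -1,1,0,70,0, -1,1,0,83,0, -1,1,0,88,0]'
python3 -m creep '[-1,0,0,0,0, -1,0,0,2,0, -1,0,0,4,0, -1,0,0,6,0, -1,0,0,6,0]'
python3 -m creep '[-1,0,0,0,0, -1,0,0,0,0, -1,0,0,1,0, -1,0,0,1,0, -1,0,0,1,0]'
```

```text
t: 26.12
tool_pos: [0.4527, 0.0493, 0.0284]
eef_rot: [[0.001, 1.0, -0.003], [1.0, -0.001, -0.0], [-0.0, -0.003, -1.0]]
force: [0.2, -0.9, -4.6]
opening: 0.449
grasp_force: 61.2
t: 26.53
tool_pos: [0.4548, 0.05, 0.0254]
eef_rot: [[0.0, 1.0, 0.002], [1.0, -0.0, 0.0], [0.0, 0.002, -1.0]]
force: [-1.8, -1.2, 4.3]
opening: 0.452
grasp_force: 62.0
t: 26.95
tool_pos: [0.4548, 0.05, 0.0253]
eef_rot: [[0.0, 1.0, 0.003], [1.0, -0.0, 0.0], [0.0, 0.003, -1.0]]
force: [-6.0, -1.4, 22.7]
opening: 0.458
grasp_force: 64.2
```

```bash
python3 -m creep '[-1,0,0,-1,0, -1,0,0,-1,0, 1,0,0,-1,0, 1,0,0,-1,0, 1,0,0,-1,0]'
python3 -m creep '[1,0,0,0,0, 1,0,0,0,0, 1,0,0,0,0, 1,0,0,0,0, 1,0,0,0,0]'
python3 -m creep '[1,0,0,-20,0, 1,0,0,-50,0, 1,0,0,-80,0, 1,0,0,-110,0, 1,0,0,-140,0]'
python3 -m creep '[1,0,0,-30,0, 1,0,0,-60,0, 1,0,0,-60,0, 1,0,0,-60,0, 1,0,0,-60,0]'
python3 - <<'E'
from h import *
s=take('scene'); cv2.imwrite('pics/f.png',cv2.resize(cv2.cvtColor(s['frame'][135:345,215:465],cv2.COLOR_RGB2BGR),None,fx=2.8,fy=2.8,interpolation=2))
E
```

```text
t: 27.37
tool_pos: [0.4542, 0.0501, 0.0244]
eef_rot: [[-0.0, 1.0, 0.0], [1.0, 0.0, 0.0], [0.0, 0.0, -1.0]]
force: [-0.5, 0.4, -0.7]
opening: 0.855
grasp_force: 0.0
t: 27.78
tool_pos: [0.4539, 0.05, 0.0242]
eef_rot: [[0.0, 1.0, -0.0], [1.0, -0.0, 0.0], [0.0, -0.0, -1.0]]
force: [-0.0, -0.2, 0.4]
opening: 0.999
grasp_force: 0.0
t: 28.2
tool_pos: [0.4536, 0.05, 0.1657]
eef_rot: [[0.0, 1.0, -0.0], [1.0, -0.0, 0.0], [0.0, -0.0, -1.0]]
force: [0.4, -0.7, -0.2]
opening: 1.0
grasp_force: 0.0
t: 28.62
tool_pos: [0.4537, 0.05, 0.2237]
eef_rot: [[0.0, 1.0, -0.001], [1.0, -0.0, -0.0], [-0.0, -0.001, -1.0]]
force: [-0.3, -0.5, -0.1]
opening: 0.997
grasp_force: 0.0
```

View pics/f.png

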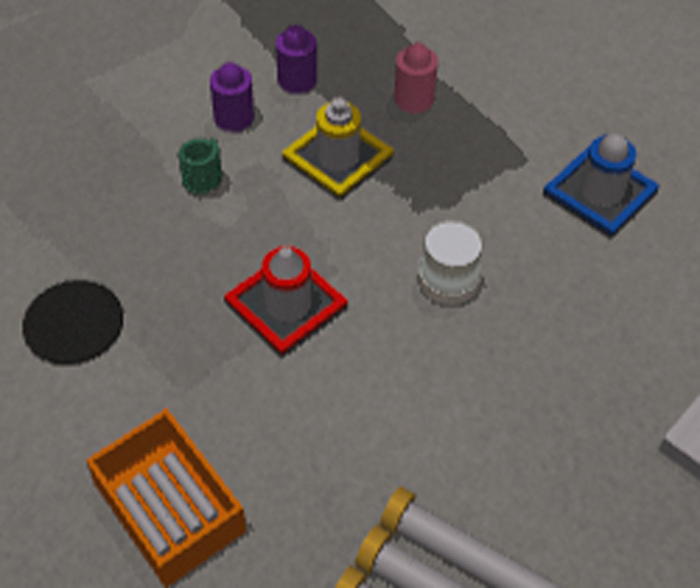

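All three inserts stand upright in their matching nests: yellow at crop (338,140), red at (287,280) and blue at (608,170). The spring, jar and bin are where they were.

```bash
python3 -c "
from bench import env
print(env.hand_in())"
```

```text
the job is handed in; nothing more can be done
None
```

I handed in the job at about 29 s: each insert stands upright and released in the nest of its own colour, and the final picture shows the spring, jar and bin where they started (the hand-in returned no verdict).

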